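# Swap the latched battery pack from charger to microscope lamp

### The job

The battery pack on the charger is ready: press its sprung snap tab inward and lift the pack out while the tab is held in, then set it upright in the empty well of the microscope lamp, tab on the same side as before, and press it down gently until its hook snaps under the catch. Do not tear or ram it (a push of about 10 N is enough to snap it in), leave the stain bottle, beaker and slide box where they are, and let go at the end.

Things in the scene. Friction and masses are not known exactly. Their poses are not given: they have to be found in the camera images.
- pack_mid (a point): centre, half-way up, of the battery pack: dark upright block 36 (x) by 50 (y) by 95 mm (z), 0.24 to 0.38 kg, flat top 47.5 mm above this point; z up. Its sprung snap tab is on the -x side (see tab_pad). At the start it stands latched in the charger
- tab_pad (a point): centre of the outer face of the tab's grey ribbed finger pad, 26 wide (y) by 34 mm high; it is 10 mm proud of the pack's -x face, centred 23.5 mm above the pack's middle. Pad to opposite (+x) pack face: 46 mm at rest, 38.5 mm with the tab fully in. The tab slides along the pack's x only and carries the hook below
- hook (a point): tip of the hook on the tab's lower end: 6 mm out of the pack's -x face, flat on top, sloped beneath, its top 30 mm below the pack's middle. It moves with the tab and catches under the lip in a housing's -x wall
- tab (a joint): travel of the pack's snap tab, m: 0 = sprung out, 0.0075 = fully pressed in (towards the pack's +x). It takes 3 N to start it and about 10.5 N to bottom it; the hook is surely clear of the catch from 0.0068
- pack: the battery pack itself; its origin is the centre of its underside, axes as pack_mid
- dock_mouth (a point): centre of the mouth of the charger's well, 50 mm above the counter, z up, catch lip in the -x wall. Well 39 (x) by 53 (y) mm, 1.5 mm wider than the pack all round; lead-in slopes rise 8 mm above this point. With the pack latched the pack's middle is about 9.5 to 10 mm above this point
- dock: charger: fixed white block with a wide low foot (108 by 104 mm, reaching 48 mm to -x and 60 mm to +x), no barrel. Origin on the counter under the well's centre, axes as dock_mouth. A sprung plate (34 by 40 mm) in the well's floor pushes the pack up with 4 to 9 N, against the lip
- lamp_mouth (a point): centre of the mouth of the lamp's well, 50 mm above the counter, z up; same well, slopes, sprung plate and lip (-x wall) as the charger, but plate and lip sit together on a stiff cradle set 0 to 10 mm higher, a setting that is not given. Latched, the pack's middle is 9.5 to 20 mm above this point: press until the hook is felt or seen to spring out
- lamp: microscope lamp: fixed grey block with a 48 mm barrel to its +x; foot 88 mm wide (y), reaching 40 mm to -x, 88 mm to +x. Origin on the counter under the well, axes as lamp_mouth. Let in with the tab out, the pack stops 2 to 5 mm above its latched height, hook on the lip's face; about 10 N downward makes it snap. The plate bottoms, hard, 1.5 mm below the latched height
- stain: brown stain bottle, 44 mm diameter, 85 mm tall, loose, origin at its underside's centre; leave alone
- beaker: small glass beaker, 64 mm diameter, 75 mm tall, loose, origin at its underside's centre; leave alone
- slidebox: flat white box of slides, 87 by 37 by 36 mm, loose, origin at its underside's centre; leave alone
Mind the look-alikes: they are no part of the job. Leave any green look-alike of the pack alone.

How it is judged:
By the outcome, as a careful person would: the job done as asked, in the order asked, and still so for the second after the job is handed in, with the robot touching nothing.
It also fails if it takes over 48 s, if anything falls off the work surface, if the arm or the gripper's body presses on something with over 40 N, if the wrist force passes 120 N, or if a joint passes its speed limit or range.

### The arm

A 6-joint arm with a two-finger parallel gripper is mounted at the origin on the work surface. World frame = base frame: x ahead of the robot, y to its left, z up, the work surface at z = 0. Lengths are in mm, angles in rad, forces in N, time in s.
With the tool pointing down it reaches from about 275 to 725 mm from the base axis. Payload 15.9 kg.
Tool frame: the origin (TCP) lies at the very end of the fingers, on their centre line; the grasp point (between the pads) lies 19 mm behind it; x points along the fingers, y is the direction in which the jaws open and shut, and the axes are right-handed (so a half turn about x gives the same grasp; the last joint's range is limited). The gripper opens to 85 mm and grips with 20 to 120 N. Pads are 22 mm wide; open, the fingers measure 114 mm over their backs; the gripper's body (76 mm by 85 mm) begins 54 mm behind the grasp point. The pads swing forward as they close: fully open they stand 13 mm farther back than shut.
Start: joints at [-1.128, 0.213, -0.034, 1.323, 0, 1.571], TCP at [214.228, -451.765, 231.306] pointing down, gripper open.
Joint ranges: [-2.98, 2.98], [-0.74, 1.72], [-1.14, 1.35], [-2.1, 2.04], [-1.57, 1.44], [-3.14, 3.14]. Speed limits (rad/s): [1.89, 1.89, 2.39, 2.57, 3.14, 3.14].

### API

Orientations are given as a rotation vector (axis times angle).
In Python, from cell import robot gives the robot as it stands. The module is installed in compiled form; this text tells all that it offers.
- The arm moves only by the shell command python3 -m inch 'ROWS'. ROWS is JSON, a list that holds one entry, the list of rows, each a list of 7 numbers: the turn, a rotation vector about the tool's x, y, z in degrees, then the shift along the tool's x, y, z in m, then the opening in per cent of the stroke, from 0 (shut) to 100 (fully open). A call has 1 to 8 rows; each row shifts and turns the commanded pose from where the row before left it, along the tool's axes as they then stand; what a row does not reach is not made up. A row lasts 1/8 s, in which the tool goes at most 62.5 mm and 10.7 degrees, less where a joint would pass 70% of its speed; a pose out of reach is approached as far as the arm can. A call with a gripper value outside its range is refused whole. The fingers move at their own pace and stop on an object; the grip force is fixed at half the most. Time passes only in rows, so rows that do not move let the fingers close. It gives the time, the measured TCP pose, the force and the opening at its end, in the units of the state.
- robot.state(): the state, without advancing time (a new reading comes with each control period).
- robot.camera(name): name is "scene" or "top" or "wrist"; returns (picture, depth): 384x512x3 uint8, red, green, blue; 384x512 float32, mm along the optical axis (not along the pixel's ray), 0 where there is no reading.
- robot.camera_model(name): a dict with "mtx" (3x3 intrinsics, pixels), "rvec" (rotation vector, rad) and "tvec" (3), from world to camera coordinates, as OpenCV has them. Camera axes: x right, y down, z forward; pixel columns grow to the right and rows downward; lengths in mm; the calibration is good to about 2 mm. A picture is of the moment at which its call begins: read the wrist's pose just before it. camera_model takes no time and is no camera call; for the wrist camera it gives the pose at the moment of the call.
- robot.job_done(): hands the job in, once; it reports no verdict.
The state is a dict: "t": time; "joints": joint angles; "qd": joint speeds; "effort": joint torques, N m; "position": TCP position; "tcp_rot": TCP orientation; "ft_force": force on the tool from outside, world axes, zero at the start; "ft_torque": the same for the moment, N m; "grip_width": opening from 0.0 (shut) to 1.0 (fully open).
Only numpy, scipy, OpenCV 4.12 (cv2) and the standard library are available. Lean on these libraries where they do the work, as an engineer would, in place of code of your own. Each camera call takes 0.05 s, during which the arm holds its last target.

## Working session

There is one attempt and no reset: what is moved stays moved. The work goes in short steps, Python scripts to look and compute and a shell command to move; the robot and the scene stay as the last step left them, time stands still between calls to the robot, and variables do not carry over. Pictures are saved under pics/ and viewed, and the job is handed in when it is done.

```bash
ls; mkdir -p pics; python3 - <<'E'
from cell import robot
import cv2,numpy as np
print(robot.state())
for n in ["scene","top","wrist"]:
    p,d=robot.camera(n); cv2.imwrite(f"pics/{n}0.png",p[:,:,::-1]); np.save(f"pics/{n}0.npy",d)
    m=robot.camera_model(n); R=cv2.Rodrigues(np.array(m["rvec"]))[0]; print(n,np.array(m["mtx"]).round(1).tolist(),(-R.T@np.array(m["tvec"]).ravel()).round(1),R.round(2).tolist())
E
```

```text
pics
{'t': 0.0, 'joints': array([-1.12800098e+00,  2.13375676e-01, -3.50294247e-02,  1.32352784e+00,
       -3.20960236e-05,  1.57077562e+00]), 'qd': array([ 2.25231715e-03,  1.86218387e-04, -4.44392328e-04,  7.67475047e-05,
       -4.46090647e-04, -4.32398851e-04]), 'effort': array([ 2.56159447e-04, -6.86159849e+01,  4.87119627e+01,  1.73016870e-02,
        1.00595757e-04,  9.09382223e-07]), 'position': array([ 214.07861961, -451.47588645,  230.81819719]), 'tcp_rot': array([ 1.9762143 ,  0.44602272, -1.97678338]), 'ft_force': array([ 0.05238904,  0.31993387, -0.76342304]), 'ft_torque': array([ 0.00166814, -0.00505939, -0.02871992]), 'grip_width': 1.0011722231999372}
scene [[349.7, 0.0, 257.3], [0.0, 349.7, 191.3], [0.0, 0.0, 1.0]] [1199.2  430.5  945.8] [[-0.57, 0.82, 0.02], [0.6, 0.43, -0.67], [-0.56, -0.37, -0.74]]
top [[389.6, 0.0, 251.7], [0.0, 389.6, 195.5], [0.0, 0.0, 1.0]] [ 328.3   23.  1225.5] [[-0.01, -1.0, 0.01], [-0.98, 0.01, -0.2], [0.2, -0.01, -0.98]]
wrist [[278.3, 0.0, 253.8], [0.0, 278.3, 197.6], [0.0, 0.0, 1.0]] [ 291.3 -415.3  373.8] [[0.43, -0.9, -0.0], [-0.85, -0.41, 0.33], [-0.29, -0.14, -0.95]]
```

View pics/scene0.png

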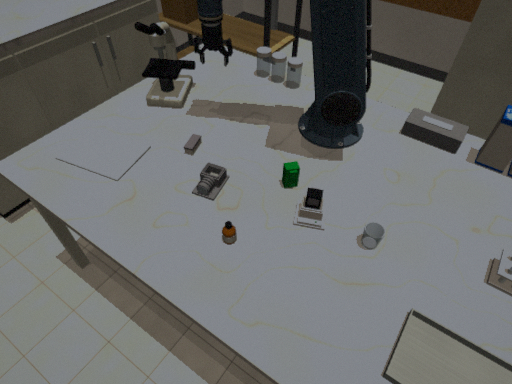

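View pics/top0.png

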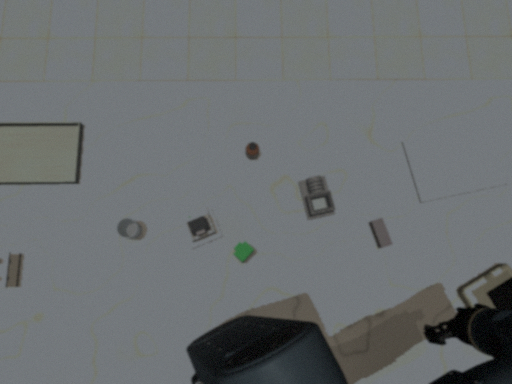

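View pics/wrist0.png

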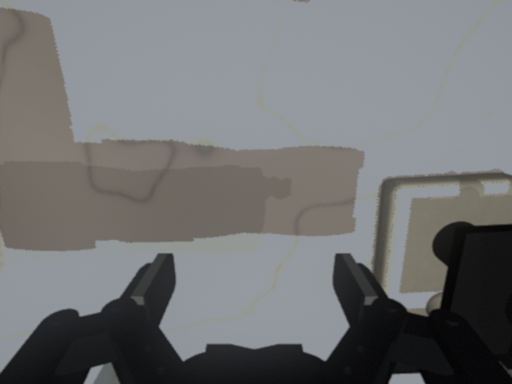

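The scene picture shows a dark pack in the white charger at about (313,200), a green block at (291,175) and the grey lamp with an empty well at (210,181). Beaker, bottle and slide box are at (372,236), (229,233) and (193,144). Next I'll enlarge these and measure.

```bash
cat > h.py <<'E'
import cv2,numpy as np
from cell import robot
def cam(n):
    m=robot.camera_model(n); K=np.array(m["mtx"]);R=cv2.Rodrigues(np.array(m["rvec"]))[0];t=np.array(m["tvec"]).ravel()
    return K,R,t
def cloud(d,c):
    K,R,t=c; v,u=np.mgrid[:d.shape[0],:d.shape[1]]
    P=np.stack([(u-K[0,2])/K[0,0]*d,(v-K[1,2])/K[1,1]*d,d],-1)
    return (P-t)@R
def onplane(u,v,z,c):
    K,R,t=c; C=-R.T@t; r=R.T@np.linalg.solve(K,[u,v,1]); return C+r*(z-C[2])/r[2]
def proj(p,c):
    K,R,t=c; q=K@(R@np.asarray(p,float)+t); return q[:2]/q[2]
E
python3 - <<'E'
from h import *
s=cv2.imread("pics/scene0.png");t=cv2.imread("pics/top0.png")
a=cv2.resize(s[150:250,170:400],None,fx=3.4,fy=3.4,interpolation=cv2.INTER_CUBIC);cv2.imwrite("pics/c1.png",a)
b=cv2.resize(t[130:270,110:410],None,fx=2.6,fy=2.6,interpolation=cv2.INTER_CUBIC);b=np.clip(b*1.6,0,255);cv2.imwrite("pics/c2.png",b)
for n in("scene","top"):
    d=np.load(f"pics/{n}0.npy");P=cloud(d,cam(n));
    pts={"scene":[(313,200),(314,193),(312,210),(291,175),(210,181),(229,233),(372,236),(193,144)],"top":[(200,226),(197,228),(213,240),(244,252),(318,200),(318,208),(252,151),(130,228),(380,233)]}[n]
    for u,v in pts: print(n,u,v,P[v,u].round(0))
E
```

```text
scene 313 200 [486. 172.  89.]
scene 314 193 [473. 166. 107.]
scene 312 210 [493. 178.  48.]
scene 291 175 [416.  48.  72.]
scene 210 181 [ 588. -180.   49.]
scene 229 233 [729.  15.  56.]
scene 372 236 [497. 382.  75.]
scene 193 144 [ 460. -376.   33.]
top 200 226 [465. 158. 110.]
top 197 228 [460. 166. 108.]
top 213 240 [435. 130.  -1.]
top 244 252 [391.  32.  91.]
top 318 200 [ 556. -203.   17.]
top 318 208 [ 529. -200.   23.]
top 252 151 [706.   5.  59.]
top 130 228 [474. 390.   3.]
top 380 233 [ 448. -387.   32.][ WARN:0@0.606] global loadsave.cpp:1063 imwrite_ Unsupported depth image for selected encoder is fallbacked to CV_8U.
```

View pics/c1.png

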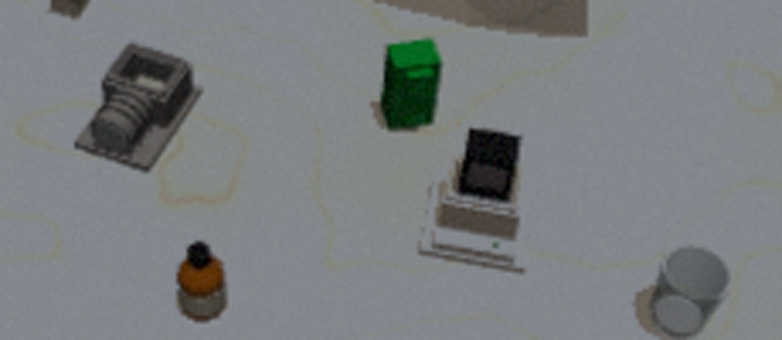

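View pics/c2.png

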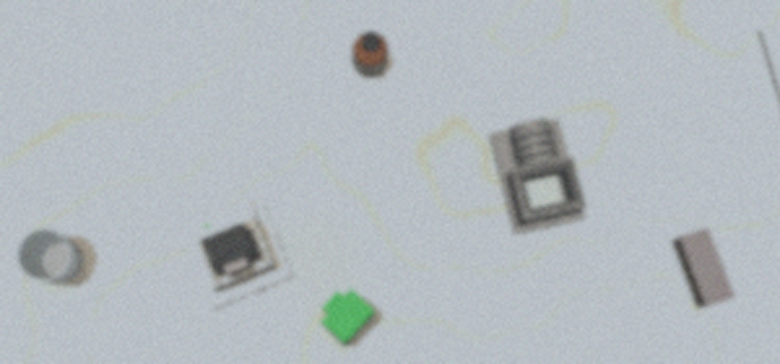

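```bash
cat >> h.py <<'E'
from scipy.spatial.transform import Rotation as Ro
def plan(x,y,z,jaw=None):
    """deltas in current tool axes; jaw = desired yaw(deg) of tool y axis in world (mod 180)"""
    s=robot.state();R=Ro.from_rotvec(s["tcp_rot"]).as_matrix();d=np.array([x,y,z])-s["position"]
    cur=np.degrees(np.arctan2(R[1,1],R[0,1]))
    print("pos",s["position"].round(1),"jawyaw",cur.round(2),"xaxis",R[:,0].round(3),"F",s["ft_force"].round(1),"grip",round(float(s["grip_width"]),3),"t",s["t"],"j",s["joints"].round(2))
    print("tool shift now m",(R.T@d/1000).round(4))
    if jaw is not None:
        dl=(jaw-cur+90)%180-90
        R2=Ro.from_rotvec([0,0,np.radians(dl)]).as_matrix()@R
        print("turn world yaw",dl.round(2),"rot about tool:",np.degrees(Ro.from_matrix(R.T@R2).as_rotvec()).round(2),"shift after turn",(R2.T@d/1000).round(4))
def rect(P,zlo,zhi,cx,cy,r):
    m=(P[...,2]>zlo)&(P[...,2]<zhi)&(np.hypot(P[...,0]-cx,P[...,1]-cy)<r)
    return P[m]
E
python3 - <<'E'
from h import *
c=cam("top");P=cloud(np.load("pics/top0.npy"),c)
for n,a in dict(packtop=(95,120,463,160,60),lampwall=(44,66,548,-200,70),lampfoot=(4,66,570,-200,110),dockfoot=(4,66,463,150,90),green=(75,110,391,32,50)).items():
    q=rect(P,*a); print(n,len(q),np.median(q[:,2]).round(1),cv2.minAreaRect(q[:,:2].astype(np.float32)))
plan(545,-200,232)
E
```

```text
packtop 259 107.5 ((466.1546936035156, 164.79147338867188), (45.774574279785156, 50.4017333984375), 22.87462615966797)
lampwall 479 53.9 ((564.8600463867188, -198.6006317138672), (105.84534454345703, 77.35028839111328), 11.938488006591797)
lampfoot 1277 25.5 ((569.819091796875, -200.18728637695312), (211.85877990722656, 200.3407440185547), 3.439251661300659)
dockfoot 916 11.9 ((460.05413818359375, 152.87278747558594), (168.1468048095703, 171.07235717773438), 3.5623934268951416)
green 259 94.7 ((397.1712646484375, 37.88163757324219), (45.499267578125, 48.726287841796875), 44.4743537902832)
pos [ 214.1 -451.6  231. ] jawyaw -64.63 xaxis [-0.     0.001 -1.   ] F [ 1.  -0.4 -0.4] grip 1.001 t 0.15 j [-1.13  0.21 -0.03  1.32 -0.    1.57]
tool shift now m [-0.001  -0.0855 -0.4067]
```

```bash
python3 -m inch '[[[-9.6,0,0,0,0,0,100],[-9.6,0,0,0,0,0,100],[-9.6,0,0,0,0,0,100],[-9.6,0,0,0,0,0,100],[-9.6,0,0,0,0,0,100],[-9.6,0,0,0,0,0,100],[-9.6,0,0,0,0,0,100],[-9.6,0,0,0,0,0,100]]]'; python3 -c "
from h import *
plan(545,-200,232,12)"
```

```text
t: 1.15
position: [214.2, -451.6, 231.1]
tcp_rot: [1.047, 1.305, -1.047]
ft_force: [0.2, 0.7, -0.7]
grip_width: 0.997
pos [ 214.2 -451.6  231.1] jawyaw 12.49 xaxis [-0.  0. -1.] F [ 0.2  0.7 -0.7] grip 0.997 t 1.15 j [-1.13  0.21 -0.03  1.32  0.    0.22]
tool shift now m [-0.0008  0.3774 -0.1742]
turn world yaw -0.49 rot about tool: [0.49 0.   0.  ] shift after turn [-0.0008  0.3759 -0.1774]
```

```bash
python3 -m inch '[[[0,0,0,0,0.0539,-0.0249,100],[0,0,0,0,0.0539,-0.0249,100],[0,0,0,0,0.0539,-0.0249,100],[0,0,0,0,0.0539,-0.0249,100],[0,0,0,0,0.0539,-0.0249,100],[0,0,0,0,0.0539,-0.0249,100],[0,0,0,0,0.0539,-0.0249,100],[0,0,0,0,0,0,100]]]'; python3 - <<'E'
from h import *
plan(545,-200,232,12)
c=cam("wrist");p,d=robot.camera("wrist");cv2.imwrite("pics/w1.png",p[:,:,::-1]);np.save("pics/w1.npy",d);np.savez("pics/w1c.npz",*c)
E
```

```text
t: 2.15
position: [548.5, -199.1, 230.2]
tcp_rot: [1.048, 1.305, -1.048]
ft_force: [-0.0, 0.2, 0.8]
grip_width: 0.999
pos [ 548.5 -199.1  230.2] jawyaw 12.41 xaxis [-0.001  0.001 -1.   ] F [-0.   0.2  0.8] grip 0.999 t 2.15 j [-0.35  0.39  0.21  1.39  0.    1.01]
tool shift now m [-0.0018 -0.0036  0.0001]
turn world yaw -0.41 rot about tool: [0.41 0.   0.  ] shift after turn [-0.0018 -0.0036  0.0002]
```

View pics/w1.png

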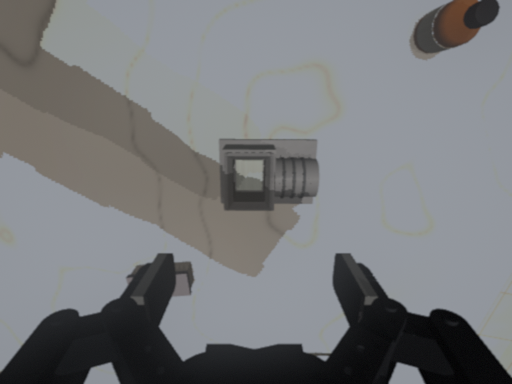

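The lamp, well at (250,175), barrel to the right at (296,177), appears almost square to the jaws. Slide box shows at (180,278), bottle at (455,25). I'll measure the well.

```bash
python3 - <<'E'
from h import *
p=cv2.imread("pics/w1.png");d=np.load("pics/w1.npy");z=np.load("pics/w1c.npz");c=[z[k] for k in z.files]
cv2.imwrite("pics/w1z.png",cv2.resize(p[130:220,205:330],None,fx=6,fy=6,interpolation=cv2.INTER_CUBIC))
P=cloud(d,c)
y=np.radians(12.4);ex=np.array([np.cos(y),np.sin(y)]);ey=np.array([-np.sin(y),np.cos(y)])
o=np.array([548,-200])
for v in (165,175,185):
    print(v,[(u,*((P[v,u,:2]-o)@np.c_[ex,ey]).round(0),P[v,u,2].round(0)) for u in range(216,284,3)])
for u in (240,250,258):
    print(u,[(v,*((P[v,u,:2]-o)@np.c_[ex,ey]).round(0),P[v,u,2].round(0)) for v in range(134,216,3)])
q=rect(P,54,62,548,-200,48);print(len(q),cv2.minAreaRect(q[:,:2].astype(np.float32)))
q=rect(P,4,14,570,-200,75);print(len(q),np.median(q[:,2]),cv2.minAreaRect(q[:,:2].astype(np.float32)))
E
```

```text
165 [(216, np.float64(-49.0), np.float64(3.0), np.float64(1.0)), (219, np.float64(-44.0), np.float64(5.0), np.float64(9.0)), (222, np.float64(-35.0), np.float64(14.0), np.float64(50.0)), (225, np.float64(-31.0), np.float64(16.0), np.float64(58.0)), (228, np.float64(-28.0), np.float64(15.0), np.float64(56.0)), (231, np.float64(-25.0), np.float64(15.0), np.float64(52.0)), (234, np.float64(-24.0), np.float64(5.0), np.float64(9.0)), (237, np.float64(-19.0), np.float64(8.0), np.float64(22.0)), (240, np.float64(-16.0), np.float64(8.0), np.float64(21.0)), (243, np.float64(-12.0), np.float64(8.0), np.float64(21.0)), (246, np.float64(-8.0), np.float64(8.0), np.float64(22.0)), (249, np.float64(-4.0), np.float64(8.0), np.float64(22.0)), (252, np.float64(-0.0), np.float64(8.0), np.float64(23.0)), (255, np.float64(4.0), np.float64(8.0), np.float64(22.0)), (258, np.float64(8.0), np.float64(8.0), np.float64(22.0)), (261, np.float64(11.0), np.float64(8.0), np.float64(23.0)), (264, np.float64(15.0), np.float64(9.0), np.float64(25.0)), (267, np.float64(18.0), np.float64(15.0), np.float64(54.0)), (270,
[... 7823 characters left out ...]
8.0), np.float64(-31.0), np.float64(20.0)), (197, np.float64(8.0), np.float64(-32.0), np.float64(32.0)), (200, np.float64(8.0), np.float64(-31.0), np.float64(45.0)), (203, np.float64(7.0), np.float64(-33.0), np.float64(52.0)), (206, np.float64(7.0), np.float64(-35.0), np.float64(56.0)), (209, np.float64(7.0), np.float64(-38.0), np.float64(57.0)), (212, np.float64(8.0), np.float64(-65.0), np.float64(1.0)), (215, np.float64(8.0), np.float64(-70.0), np.float64(1.0))]
1323 ((556.3515014648438, -203.73599243164062), (80.39618682861328, 71.02696990966797), 11.814008712768555)
1715 8.227359896762913 ((568.3070068359375, -200.526123046875), (128.28321838378906, 88.19380187988281), 12.17980670928955)
```

View pics/w1z.png

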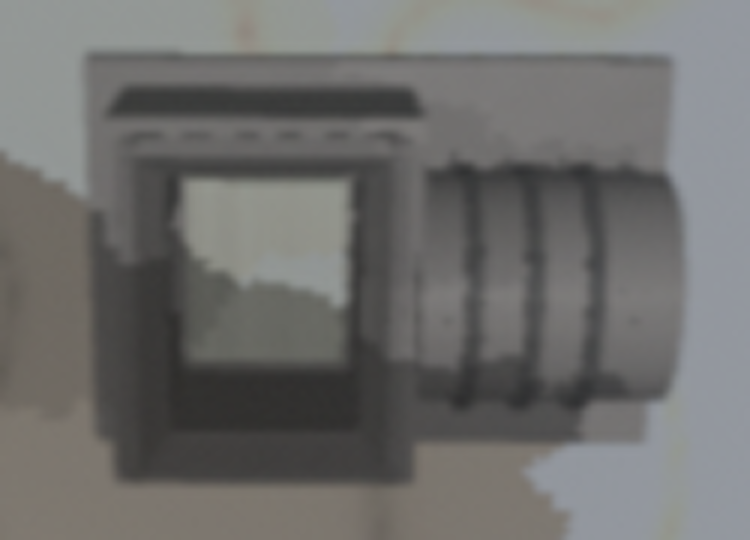

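Lamp: the foot rectangle is 128×88 mm, as specified. It gives the well at (544.8, -205.4), yaw 12.2°, and the inner wall edges agree within 0.5 mm. Now over the charger.

```bash
python3 -c "
from h import *
plan(461,160,235,23)"
```

```text
pos [ 547.1 -200.5  230.5] jawyaw 12.33 xaxis [-0.001  0.    -1.   ] F [ 0.1 -0.5 -0.6] grip 1.002 t 2.2 j [-0.35  0.39  0.2   1.39 -0.    1.  ]
tool shift now m [-0.0043 -0.0072 -0.3706]
turn world yaw 10.67 rot about tool: [-1.067e+01 -1.000e-02 -1.000e-02] shift after turn [-0.0044  0.0616 -0.3655]
```

```bash
python3 -m inch '[[[-5.3,0,0,0,0,-0.02,100],[-5.3,0,0,-0.004,0.008,-0.056,100],[0,0,0,0,0.009,-0.058,100],[0,0,0,0,0.009,-0.058,100],[0,0,0,0,0.009,-0.058,100],[0,0,0,0,0.009,-0.058,100],[0,0,0,0,0.009,-0.058,100],[0,0,0,0,0,0,100]]]'; python3 - <<'E'
from h import *
plan(461,160,235,23)
c=cam("wrist");p,d=robot.camera("wrist");cv2.imwrite("pics/w2.png",p[:,:,::-1]);np.save("pics/w2.npy",d);np.savez("pics/w2c.npz",*c)
P=cloud(d,c)
q=rect(P,4,13,463,160,80);print(len(q),np.median(q[:,2]),cv2.minAreaRect(q[:,:2].astype(np.float32)))
q=rect(P,101,115,463,160,45);print(len(q),np.median(q[:,2]),cv2.minAreaRect(q[:,:2].astype(np.float32)))
q=rect(P,75,115,463,160,45);print(len(q),np.median(q[:,2]),cv2.minAreaRect(q[:,:2].astype(np.float32)))
q=rect(P,53,62,463,160,48);print(len(q),np.median(q[:,2]),cv2.minAreaRect(q[:,:2].astype(np.float32)))
E
```

```text
t: 3.2
position: [460.9, 160.4, 235.4]
tcp_rot: [0.909, 1.373, -0.909]
ft_force: [0.4, -0.5, -0.0]
grip_width: 0.999
pos [460.9 160.4 235.4] jawyaw 22.98 xaxis [-0.  0. -1.] F [ 0.4 -0.5 -0. ] grip 0.999 t 3.2 j [ 0.33  0.19 -0.06  1.33  0.    1.5 ]
tool shift now m [ 0.0004 -0.      0.0004]
turn world yaw 0.02 rot about tool: [-0.02  0.   -0.  ] shift after turn [ 0.0004 -0.      0.0004]
1711 8.205890217817311 ((478.57452392578125, 166.96084594726562), (108.20613861083984, 104.51376342773438), 22.21055793762207)
1798 107.96145499458845 ((467.50604248046875, 162.60220336914062), (45.89540100097656, 50.59934997558594), 22.482046127319336)
2163 107.76466494963496 ((467.5235595703125, 162.67041015625), (46.0045051574707, 50.69267654418945), 22.09992790222168)
649 57.51773501064356 ((473.2149658203125, 165.05966186523438), (55.968204498291016, 70.76544189453125), 22.170888900756836)
```

View pics/w2.png

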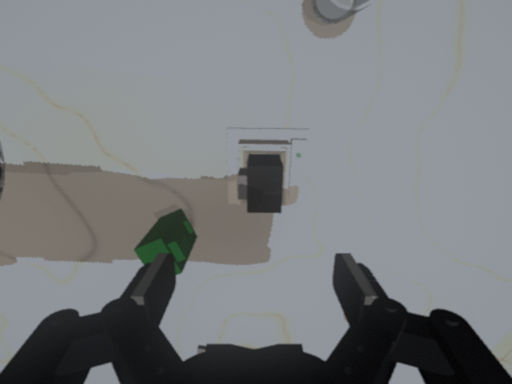

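The pack with grey pad is at (260,182): dark, in the white charger, tab on its left at (242,187) on the −x (foot-short) side. The green block (165,240) stands free and is the look-alike, so I leave it alone. Sizes check: foot 108×104, pack plus pad 46×50.6, top z 108.

```bash
python3 - <<'E'
from h import *
p=cv2.imread("pics/w2.png");cv2.imwrite("pics/w2z.png",np.clip(cv2.resize(p[120:280,130:310],None,fx=3.7,fy=3.7,interpolation=cv2.INTER_CUBIC)*1.6,0,255).astype(np.uint8))
plan(471.3,164.1,63,22.2)
E
```

```text
pos [461.5 158.7 235.4] jawyaw 22.89 xaxis [ 0. -0. -1.] F [-0.  -0.7 -0.1] grip 0.998 t 3.25 j [ 0.33  0.19 -0.06  1.33 -0.    1.5 ]
tool shift now m [ 0.1724  0.0111 -0.0011]
turn world yaw -0.69 rot about tool: [ 0.69  0.   -0.  ] shift after turn [ 0.1724  0.0111 -0.0013]
```

View pics/w2z.png

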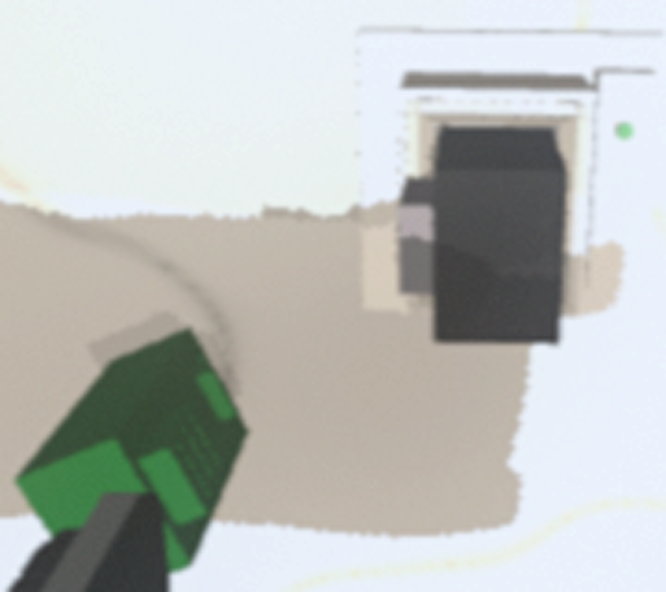

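The crop confirms it: the dark pack is in the charger with its grey pad on the −x side. Descending open.

```bash
python3 -m inch '[[[0.7,0,0,0.03,0.011,0,100],[0,0,0,0.04,0,0,100],[0,0,0,0.04,0,0,100],[0,0,0,0.02,0,0,100],[0,0,0,0,0,0,100]]]'; python3 - <<'E'
from h import *
c=cam("wrist");p,d=robot.camera("wrist");cv2.imwrite("pics/w3.png",p[:,:,::-1])
plan(471.3,164.1,63,22.2)
q=rect(cloud(d,c),101,115,468,163,45);r=cv2.minAreaRect(q[:,:2].astype(np.float32));print(len(q),r)
E
```

```text
t: 3.88
position: [471.6, 160.6, 104.3]
tcp_rot: [0.921, 1.368, -0.925]
ft_force: [-0.5, 0.0, 0.7]
grip_width: 0.994
pos [472.3 161.1 105.5] jawyaw 21.96 xaxis [-0.001 -0.    -1.   ] F [-1.   0.4  0.1] grip 0.998 t 3.925 j [ 0.33  0.27 -0.28  1.02 -0.    1.52]
tool shift now m [ 0.0425  0.0002 -0.0032]
turn world yaw 0.24 rot about tool: [-0.24 -0.    0.  ] shift after turn [ 0.0425  0.0002 -0.0032]
5416 ((467.543212890625, 162.5397186279297), (45.85585403442383, 51.50197982788086), 22.39398193359375)
```

View pics/w3.png

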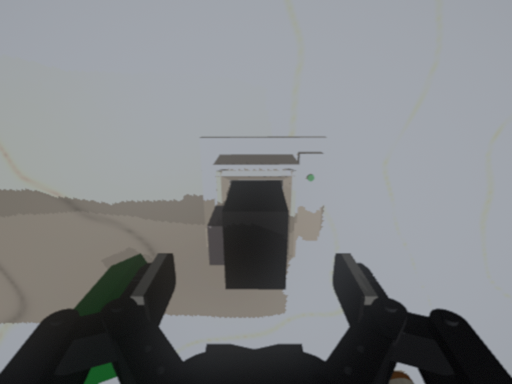

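```bash
python3 -m inch '[[[0,0,0,0.022,0,-0.003,100],[0,0,0,0.02,0,0,100],[0,0,0,0,0,0,100]]]'; python3 - <<'E'
from h import *
plan(471.3,164.1,63,22.2)
E
```

```text
t: 4.3
position: [471.2, 164.7, 63.6]
tcp_rot: [0.921, 1.367, -0.922]
ft_force: [0.5, -1.1, 0.6]
grip_width: 1.003
pos [471.2 164.7  63.6] jawyaw 22.02 xaxis [-0. -0. -1.] F [ 0.5 -1.1  0.6] grip 1.003 t 4.3 j [ 0.34  0.31 -0.35  0.91 -0.    1.52]
tool shift now m [ 0.0006 -0.0001  0.0006]
turn world yaw 0.18 rot about tool: [-0.18 -0.    0.  ] shift after turn [ 0.0006 -0.0001  0.0006]
```

```bash
python3 -m inch '[[[0,0,0,0,0,0,60],[0,0,0,0,0,0,60],[0,0,0,0,0,0,50],[0,0,0,0,0,0,30],[0,0,0,0,0,0,20],[0,0,0,0,0,0,20]]]'; python3 - <<'E'
from h import *
c=cam("wrist");p,d=robot.camera("wrist");cv2.imwrite("pics/w4.png",p[:,:,::-1])
plan(471.3,164.1,63,22.2)
E
```

```text
t: 5.05
position: [471.5, 165.5, 63.9]
tcp_rot: [0.921, 1.367, -0.92]
ft_force: [-1.4, -1.5, 5.8]
grip_width: 0.414
pos [471.5 165.5  63.9] jawyaw 22.07 xaxis [ 0.001  0.    -1.   ] F [-2.5 -0.7  4.7] grip 0.41 t 5.1 j [ 0.34  0.31 -0.35  0.91 -0.    1.52]
tool shift now m [ 0.0009 -0.0007  0.0012]
turn world yaw 0.13 rot about tool: [-0.13  0.    0.  ] shift after turn [ 0.0009 -0.0007  0.0012]
```

View pics/w4.png

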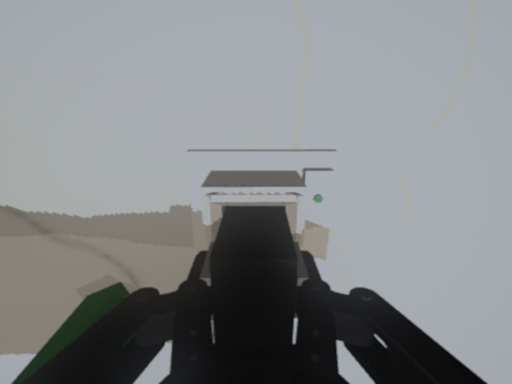

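The fingers closed to 0.41 (at or below the fully-pressed width) and the plate's ~5 N now pushes up on the tool, so the hook is free. Lifting gently.

```bash
python3 -m inch '[[[0,0,0,-0.003,0,0,20],[0,0,0,-0.004,0,0,20]]]';python3 -m inch '[[[0,0,0,-0.01,0,0,20],[0,0,0,-0.02,0,0,20]]]'; python3 -m inch '[[[0,0,0,-0.03,0,0,20],[0,0,0,-0.04,0,0,20],[0,0,0,-0.04,0,0,20],[0,0,0,0,0,0,20]]]'; python3 - <<'E'
from h import *
c=cam("wrist");p,d=robot.camera("wrist");cv2.imwrite("pics/w5.png",p[:,:,::-1])
plan(544.8,-205.4,170,12.2)
p,d=robot.camera("scene");cv2.imwrite("pics/s5.png",cv2.resize(p[100:260,150:420,::-1],None,fx=2.9,fy=2.9))
E
```

```text
t: 5.35
position: [471.3, 165.4, 70.6]
tcp_rot: [0.921, 1.367, -0.921]
ft_force: [-0.0, 0.5, -2.3]
grip_width: 0.414
t: 5.6
position: [470.6, 165.2, 100.6]
tcp_rot: [0.92, 1.368, -0.922]
ft_force: [0.5, 0.6, -1.7]
grip_width: 0.413
t: 6.1
position: [472.6, 165.9, 213.4]
tcp_rot: [0.924, 1.364, -0.917]
ft_force: [-0.1, -0.9, -4.0]
grip_width: 0.413
pos [471.8 165.6 211.5] jawyaw 22.07 xaxis [ 0.002  0.001 -1.   ] F [-0.6 -0.  -3.5] grip 0.415 t 6.15 j [ 0.34  0.22 -0.08  1.27  0.    1.52]
tool shift now m [ 0.0413 -0.0718  0.3713]
turn world yaw -9.87 rot about tool: [ 9.87 -0.02 -0.  ] shift after turn [ 0.0415 -0.0071  0.3781]
```

View pics/w5.png

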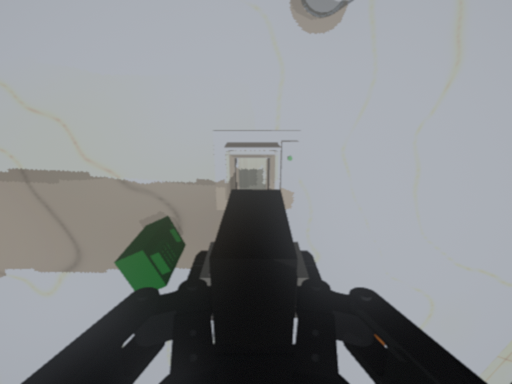

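View pics/s5.png

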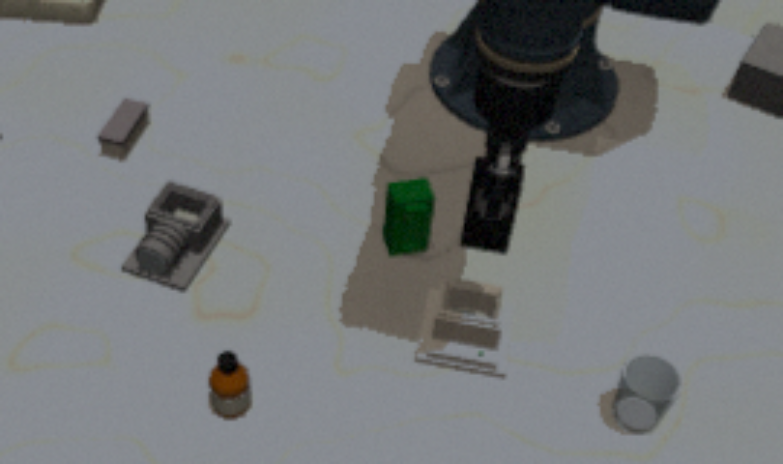

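```bash
python3 - <<'E'
from h import *
s=robot.state();R=Ro.from_rotvec(s["tcp_rot"]).as_matrix()
c=cam("wrist");p,d=robot.camera("wrist");P=cloud(d,c)
Q=(P-s["position"])@R  # tool frame
for v in (195,205,215,225,240,255,270):
    row=[(u,*Q[v,u].round(1)) for u in range(200,310) if d[v,u]>0 and abs(Q[v,u,0])<80]
    xs=np.array([r[2] for r in row]); 
    if len(row): print(v,"x",np.median([r[1] for r in row]).round(1),"y",xs.min(),xs.max(),"z",np.median([r[3] for r in row]).round(1),"u",row[0][0],row[-1][0])
m=(np.abs(Q[...,0]-25)<40)&(np.abs(Q[...,1])<35)&(np.abs(Q[...,2])<45)&(d>0)
q=Q[m];print(len(q),np.percentile(q,[0.5,5,50,95,99.5],axis=0).round(1))
pos=[];
for i in range(1): pos.append(s["position"])
E
```

```text
195 x 37.0 y -15.5 19.9 z -23.8 u 229 281
205 x 17.6 y -15.7 19.2 z -23.8 u 226 283
215 x 1.5 y -16.0 19.4 z -23.9 u 223 286
225 x -11.8 y -16.7 19.1 z -23.8 u 219 288
240 x -28.2 y -16.8 18.8 z -23.8 u 215 292
255 x -41.2 y -27.3 30.5 z -23.7 u 200 309
270 x -43.9 y -24.7 28.2 z -18.3 u 200 309
2553 [[-14.8 -28.2 -24.4]
 [-13.5 -15.7 -24.2]
 [  6.7   2.  -23.8]
 [ 45.7  19.4 -10.3]
 [ 51.   30.6  -6.4]]
```

```bash
python3 -m inch '[[[4.9,0,0,0,0,0.02,20],[5,0,0,0,0,0.045,20],[0,0,0,0.01,0,0.055,20],[0,0,0,0.01,-0.002,0.06,20],[0,0,0,0.01,-0.002,0.06,20],[0,0,0,0.01,-0.002,0.06,20],[0,0,0,0,-0.002,0.055,20],[0,0,0,0,0,0.015,20]]]'; python3 -c "
from h import *
plan(543.3,-204.5,130,12.2)"
```

```text
t: 7.25
position: [547.6, -198.7, 168.5]
tcp_rot: [1.053, 1.303, -1.055]
ft_force: [-0.8, 0.0, -2.3]
grip_width: 0.414
pos [ 547.6 -198.7  168.5] jawyaw 12.0 xaxis [-0.003  0.001 -1.   ] F [-0.8  0.  -2.3] grip 0.414 t 7.25 j [-0.35  0.4   0.07  1.24 -0.    1.01]
tool shift now m [ 0.0385 -0.0053  0.0048]
turn world yaw 0.2 rot about tool: [-0.2 -0.  -0. ] shift after turn [ 0.0385 -0.0053  0.0048]
```

```bash
python3 -m inch '[[[-0.2,0,0,0.02,-0.005,0.005,20],[0,0,0,0.023,0,0,20],[0,0,0,0,0,0,20],[0,0,0,0,0,0,20]]]'; python3 - <<'E'
from h import *
plan(543.3,-204.5,110,12.2)
s=robot.state()
c=cam("wrist");p,d=robot.camera("wrist");cv2.imwrite("pics/w6.png",p[:,:,::-1]);P=cloud(d,c)
s2=robot.state();print(s2["position"].round(1))
q=rect(P,4,13,568,-200,85);print(len(q),cv2.minAreaRect(q[:,:2].astype(np.float32)))
R=Ro.from_rotvec(s["tcp_rot"]).as_matrix();Q=(P-s["position"])@R
m=(Q[...,2]<-21)&(Q[...,2]>-27)&(np.abs(Q[...,1])<24)&(np.abs(Q[...,0]-15)<45)&(d>0);q=P[m];print(len(q),np.percentile(q,[.5,50,99.5],axis=0).round(1));
y=np.radians(12.2);e=np.array([[np.cos(y),-np.sin(y)],[np.sin(y),np.cos(y)]]);l=(q[:,:2]-[544.8,-205.4])@e
print("pack local x range",np.percentile(l,[.5,50,99.5],axis=0).round(2), "slope y vs x",np.degrees(np.polyfit(l[:,0],l[:,1],1)[0]))
E
```

```text
t: 7.75
position: [544.7, -201.5, 127.8]
tcp_rot: [1.048, 1.304, -1.048]
ft_force: [0.2, 0.5, -2.9]
grip_width: 0.416
pos [ 544.7 -201.5  127.8] jawyaw 12.4 xaxis [ 0.  0. -1.] F [ 0.2  0.5 -2.9] grip 0.416 t 7.75 j [-0.35  0.42 -0.02  1.14  0.    1.  ]
tool shift now m [ 0.0178 -0.002   0.0026]
turn world yaw -0.2 rot about tool: [ 0.2 -0.   0. ] shift after turn [ 0.0178 -0.002   0.0026]
[ 545.  -201.7  128.1]
2491 ((568.1699829101562, -200.44992065429688), (128.41159057617188, 88.23056030273438), 12.284302711486816)
3426 [[ 523.5 -181.8   76.9]
 [ 541.  -177.7  131. ]
 [ 558.7 -173.5  157.7]]
pack local x range [[-15.78  27.21]
 [  2.18  27.89]
 [ 20.27  28.54]] slope y vs x 0.38247531695496445
```

View pics/w6.png

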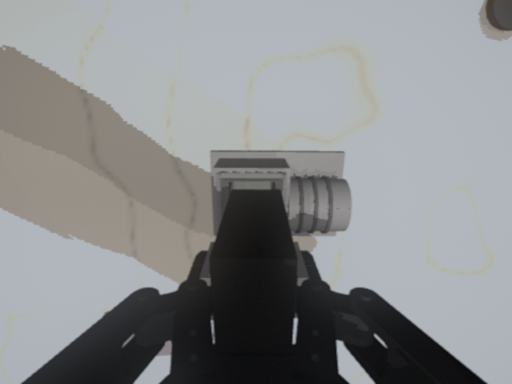

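```bash
python3 - <<'E'
from h import *
c=cam("top");p,d=robot.camera("top");P=cloud(d,c);P0=cloud(np.load("pics/top0.npy"),c)
for n,A,o,yw in (("dock",P,(473,164.7),22.2),("lamp",P0,(544.8,-205.4),12.2)):
    y=np.radians(yw);e=np.array([[np.cos(y),-np.sin(y)],[np.sin(y),np.cos(y)]])
    l=(A[...,:2]-o)@e; m=(abs(l[...,0])<10)&(abs(l[...,1])<14); z=A[m][:,2]; print(n,len(z),np.percentile(z,[10,50,90]).round(1))
E
```

```text
dock 57 [14.7 17.  19.8]
lamp 56 [18.5 22.2 24.2]
```

```bash
python3 -m inch '[[[0.1,0,0,0.008,-0.002,0.003,20],[0,0,0,0.008,0,0,20],[0,0,0,0,0,0,20]]]'; python3 - <<'E'
from h import *
plan(543.3,-204.5,100,12.2)
s=robot.state()
c=cam("wrist");p,d=robot.camera("wrist");P=cloud(d,c)
R=Ro.from_rotvec(s["tcp_rot"]).as_matrix();Q=(P-s["position"])@R
m=(Q[...,2]<-21)&(Q[...,2]>-27)&(np.abs(Q[...,1])<24)&(np.abs(Q[...,0]-15)<45)&(d>0)&(P[...,2]>66);q=P[m]
y=np.radians(12.2);e=np.array([[np.cos(y),-np.sin(y)],[np.sin(y),np.cos(y)]]);l=(q[:,:2]-[544.8,-205.4])@e
print(np.percentile(l,[.5,50,99.5],axis=0).round(2))
E
```

```text
t: 8.22
position: [542.7, -205.1, 110.4]
tcp_rot: [1.05, 1.304, -1.051]
ft_force: [-0.2, -0.7, -3.0]
grip_width: 0.412
pos [ 542.7 -205.1  110.4] jawyaw 12.26 xaxis [-0.001  0.001 -1.   ] F [-0.2 -0.7 -3. ] grip 0.412 t 8.225 j [-0.36  0.43 -0.05  1.1   0.    1.  ]
tool shift now m [ 0.0104  0.0007 -0.0005]
turn world yaw -0.06 rot about tool: [0.06 0.   0.  ] shift after turn [ 0.0104  0.0007 -0.0005]
[[-18.39  24.07]
 [ -0.51  24.75]
 [ 17.52  25.4 ]]
```

```bash
python3 -m inch '[[[0,0,0,0.006,0.0005,0,20],[0,0,0,0.006,0,0,20],[0,0,0,0,0,0,20]]]';python3 -m inch '[[[0,0,0,0.006,0,0,20],[0,0,0,0.006,0,0,20],[0,0,0,0,0,0,20]]]'
```

```text
t: 8.65
position: [543.5, -205.1, 98.8]
tcp_rot: [1.05, 1.304, -1.05]
ft_force: [0.0, -0.6, -2.0]
grip_width: 0.413
t: 9.02
position: [543.6, -205.0, 86.7]
tcp_rot: [1.05, 1.304, -1.05]
ft_force: [-1.9, -0.7, -2.4]
grip_width: 0.414
```

Entering freely with no side force. Continuing in small steps.

```bash
python3 -m inch '[[[0,0,0,0.004,0,0,20],[0,0,0,0.004,0,0,20],[0,0,0,0,0,0,20]]]';python3 -m inch '[[[0,0,0,0.002,0,0,20],[0,0,0,0,0,0,20]]]';python3 -m inch '[[[0,0,0,0.002,0,0,20],[0,0,0,0,0,0,20]]]'
```

```text
t: 9.4
position: [543.7, -205.1, 78.9]
tcp_rot: [1.05, 1.303, -1.05]
ft_force: [-2.7, 0.1, -3.1]
grip_width: 0.411
t: 9.65
position: [543.7, -205.2, 77.2]
tcp_rot: [1.05, 1.303, -1.05]
ft_force: [-3.0, -0.5, -3.7]
grip_width: 0.41
t: 9.9
position: [543.7, -205.1, 75.1]
tcp_rot: [1.05, 1.303, -1.05]
ft_force: [-3.0, -1.8, -3.8]
grip_width: 0.41
```

```bash
python3 -m inch '[[[0,0,0,0.001,-0.0005,0,20],[0,0,0,0,0,0,20]]]';python3 -m inch '[[[0,0,0,0,0,0,60],[0,0,0,0,0,0,80],[0,0,0,0,0,0,80],[0,0,0,0,0,0,90]]]'; python3 - <<'E'
from h import *
c=cam("wrist");p,d=robot.camera("wrist");cv2.imwrite("pics/w7.png",p[:,:,::-1])
plan(543.3,-204.5,120,12.2)
E
```

```text
t: 10.15
position: [543.6, -205.3, 74.4]
tcp_rot: [1.05, 1.303, -1.05]
ft_force: [-1.3, -0.6, -2.9]
grip_width: 0.411
t: 10.65
position: [543.5, -205.3, 74.4]
tcp_rot: [1.05, 1.303, -1.05]
ft_force: [0.6, -0.4, -0.2]
grip_width: 0.901
pos [ 543.4 -205.3   74.4] jawyaw 12.27 xaxis [ 0. -0. -1.] F [-0.1  0.6  0.3] grip 0.901 t 10.7 j [-0.36  0.45 -0.1   1.01  0.    1.  ]
tool shift now m [-0.0456  0.0001 -0.0008]
turn world yaw -0.07 rot about tool: [ 0.07 -0.   -0.  ] shift after turn [-0.0456  0.0001 -0.0008]
```

View pics/w7.png

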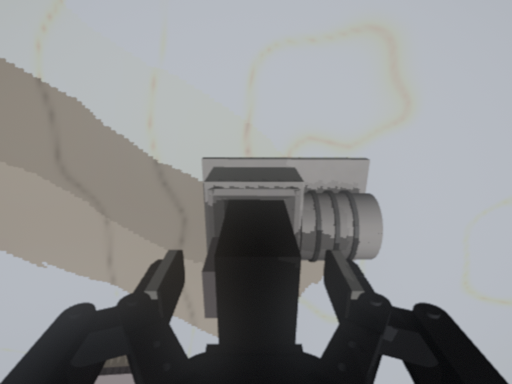

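The pack stands in the well and the pad is visible sprung out at (210,285). Rising to measure, then I'll press with closed fingers.

```bash
python3 -m inch '[[[0,0,0,-0.03,0,0,90],[0,0,0,-0.04,0,0,100],[0,0,0,-0.03,0,0,0],[0,0,0,-0.02,0,0,0],[0,0,0,0,0,0,0],[0,0,0,0,0,0,0]]]'; cat > m.py <<'E'
from h import *
import sys
plan(544.8,-205.4,120,12.2)
c=cam("wrist");p,d=robot.camera("wrist");cv2.imwrite(f"pics/{sys.argv[1]}.png",p[:,:,::-1]);P=cloud(d,c)
y=np.radians(12.2);e=np.array([[np.cos(y),-np.sin(y)],[np.sin(y),np.cos(y)]]);L=(P[...,:2]-[544.8,-205.4])@e
for zl,zh in((98,125),(75,125)):
    m=(abs(L[...,0])<33)&(abs(L[...,1])<33)&(P[...,2]>zl)&(P[...,2]<zh)
    q=L[m];print(len(q),np.median(P[m][:,2]).round(2),np.percentile(q,[1,99],axis=0).round(1).tolist(),cv2.minAreaRect(q.astype(np.float32)))
m=(abs(L[...,0])<10)&(abs(L[...,1])<15)&(P[...,2]>100)&(P[...,2]<125);print("top z",np.median(P[m][:,2]).round(2),m.sum())
m=(L[...,0]<-20.5)&(L[...,0]>-33)&(abs(L[...,1])<11)&(P[...,2]>75)&(P[...,2]<115);print("pad z",np.median(P[m][:,2]).round(2) if m.any() else None,m.sum())
E
python3 m.py w8
```

```text
t: 11.45
position: [543.0, -205.2, 193.4]
tcp_rot: [1.05, 1.304, -1.05]
ft_force: [0.1, -0.2, -0.5]
grip_width: 0.143
pos [ 543.  -205.2  193.4] jawyaw 12.27 xaxis [-0.001  0.    -1.   ] F [ 0.1 -0.2 -0.5] grip 0.143 t 11.45 j [-0.36  0.39  0.11  1.29 -0.    1.  ]
tool shift now m [0.0734 0.0017 0.0006]
turn world yaw -0.07 rot about tool: [0.07 0.   0.  ] shift after turn [0.0734 0.0017 0.0006]
2843 116.62 [[-23.0, -25.4], [18.9, 24.6]] ((-2.1890296936035156, -0.6305065155029297), (43.267642974853516, 50.96208572387695), 0.0901903584599495)
3109 116.53 [[-23.0, -25.3], [19.0, 24.7]] ((-2.1890296936035156, -0.6305065155029297), (43.267642974853516, 50.96208572387695), 0.0901903584599495)
top z 116.77 777
pad z 109.66 94
```

View pics/w8.png

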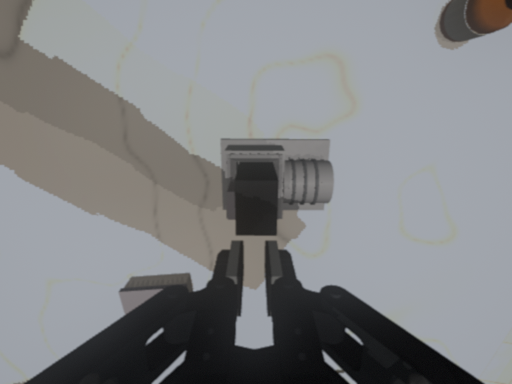

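Pack top is at z 116.7 (middle 69.2), upright. Overall x extent is 43 mm, so the tab is partly pushed in by the lip's face, not latched yet, as expected. Pressing with closed fingers.

```bash
python3 -m inch '[[[0,0,0,0.03,0.0018,0.0005,0],[0,0,0,0.03,0,0,0],[0,0,0,0.012,0,0,0],[0,0,0,0,0,0,0]]]';python3 -m inch '[[[0,0,0,0.002,0,0,0],[0,0,0,0,0,0,0]]]';python3 -m inch '[[[0,0,0,0.001,0,0,0],[0,0,0,0,0,0,0]]]'
```

```text
t: 12.0
position: [544.6, -205.2, 121.7]
tcp_rot: [1.05, 1.305, -1.051]
ft_force: [-1.0, 0.2, 0.0]
grip_width: -0.002
t: 12.25
position: [545.6, -205.6, 121.0]
tcp_rot: [1.05, 1.302, -1.05]
ft_force: [0.6, -0.9, -0.5]
grip_width: -0.0
t: 12.5
position: [545.2, -205.4, 119.5]
tcp_rot: [1.05, 1.303, -1.05]
ft_force: [0.2, -0.2, 1.6]
grip_width: 0.002
```

```bash
for i in 1 2 3; do python3 -m inch '[[[0,0,0,0.001,0,0,0],[0,0,0,0,0,0,0]]]'|grep -E "^t|pos|ft"; done
```

```text
t: 12.75
position: [545.1, -205.4, 118.2]
tcp_rot: [1.05, 1.303, -1.05]
ft_force: [0.1, 1.0, 0.1]
t: 13.0
position: [545.1, -205.4, 117.2]
tcp_rot: [1.05, 1.303, -1.05]
ft_force: [-0.4, -0.4, -0.5]
t: 13.25
position: [545.2, -205.4, 116.3]
tcp_rot: [1.05, 1.303, -1.05]
ft_force: [-0.3, 0.0, 0.8]
```

```bash
python3 -m inch '[[[0,0,0,0.0005,0,0,0],[0,0,0,0,0,0,0]]]'|grep -E "^t|pos|ft";python3 -m inch '[[[0,0,0,0.0005,0,0,0],[0,0,0,0,0,0,0]]]'|grep -E "^t|pos|ft";python3 -m inch '[[[0,0,0,0.0005,0,0,0],[0,0,0,0,0,0,0]]]'|grep -E "^t|pos|ft"
```

```text
t: 13.5
position: [545.2, -205.4, 115.9]
tcp_rot: [1.05, 1.303, -1.05]
ft_force: [-0.6, -1.5, 3.8]
t: 13.75
position: [545.2, -205.4, 115.3]
tcp_rot: [1.05, 1.303, -1.05]
ft_force: [0.1, -0.4, 3.9]
t: 14.0
position: [545.2, -205.4, 114.9]
tcp_rot: [1.05, 1.303, -1.05]
ft_force: [-1.0, -0.4, 5.0]
```

```bash
for i in 1 2 3; do python3 -m inch '[[[0,0,0,0.0005,0,0,0],[0,0,0,0,0,0,0]]]'|grep -E "^t|pos|ft"; done
```

```text
t: 14.25
position: [545.2, -205.4, 114.4]
tcp_rot: [1.05, 1.303, -1.05]
ft_force: [0.2, -0.6, 4.2]
t: 14.5
position: [545.2, -205.4, 113.9]
tcp_rot: [1.05, 1.303, -1.05]
ft_force: [-0.9, -0.2, 5.8]
t: 14.75
position: [545.2, -205.4, 113.4]
tcp_rot: [1.05, 1.303, -1.05]
ft_force: [-0.6, -0.1, 6.4]
```

```bash
for i in 1 2 3; do python3 -m inch '[[[0,0,0,0.0005,0,0,0],[0,0,0,0,0,0,0]]]'|grep -E "^t|pos|ft"; done; python3 m.py w9
```

```text
t: 15.0
position: [545.3, -205.5, 113.0]
tcp_rot: [1.05, 1.303, -1.05]
ft_force: [-0.9, 1.2, 6.0]
t: 15.25
position: [545.2, -205.4, 112.3]
tcp_rot: [1.05, 1.303, -1.05]
ft_force: [0.3, 0.5, 1.8]
t: 15.5
position: [545.4, -205.4, 111.9]
tcp_rot: [1.05, 1.302, -1.05]
ft_force: [1.9, 0.5, 5.4]
pos [ 545.4 -205.4  111.9] jawyaw 12.28 xaxis [ 0.001 -0.    -1.   ] F [1.9 0.5 5.4] grip -0.0 t 15.5 j [-0.36  0.43 -0.04  1.1   0.    1.  ]
tool shift now m [-0.0081 -0.0006 -0.0001]
turn world yaw -0.08 rot about tool: [ 0.08 -0.   -0.  ] shift after turn [-0.0081 -0.0006 -0.0001]
3669 111.77 [[-26.3, -12.7], [18.8, 24.7]] ((-3.8821887969970703, 3.705289840698242), (46.05213165283203, 42.64533615112305), 0.07563516497612)
4491 111.38 [[-26.3, -12.4], [18.8, 24.8]] ((-3.8231868743896484, 3.7210159301757812), (46.17241668701172, 42.632713317871094), 0.17476129531860352)
top z 112.5 695
pad z 104.97 336
```

The force dropped from 6 to 1.8 N at z 112.3 and the pack's extent with tab is now 46 mm, so the hook has sprung out. Backing off to check that it holds against the plate.

```bash
python3 -m inch '[[[0,0,0,-0.01,0,0,0],[0,0,0,-0.04,0,0,0],[0,0,0,-0.04,0,0,0],[0,0,0,-0.01,0,0,0],[0,0,0,0,0,0,0],[0,0,0,0,0,0,0]]]'; python3 m.py w10; python3 - <<'E'
from h import *
p,d=robot.camera("scene");cv2.imwrite("pics/s10.png",cv2.resize(p[100:260,150:420,::-1],None,fx=2.9,fy=2.9))
E
```

```text
t: 16.3
position: [544.6, -205.2, 210.5]
tcp_rot: [1.05, 1.305, -1.051]
ft_force: [-0.2, 0.3, 0.2]
grip_width: -0.001
pos [ 544.6 -205.2  210.5] jawyaw 12.27 xaxis [-0.002  0.001 -1.   ] F [-0.2  0.3  0.2] grip -0.001 t 16.3 j [-0.36  0.39  0.16  1.34 -0.    1.  ]
tool shift now m [0.0905 0.0003 0.0004]
turn world yaw -0.07 rot about tool: [0.07 0.   0.  ] shift after turn [0.0905 0.0003 0.0004]
2424 112.28 [[-26.3, -24.9], [18.4, 24.5]] ((-4.141529083251953, -0.5428218841552734), (50.725399017333984, 45.95994186401367), 89.85718536376953)
2663 112.18 [[-26.4, -24.9], [18.4, 24.6]] ((-4.139957427978516, -0.5396976470947266), (50.739009857177734, 45.95491409301758), 89.82557678222656)
top z 112.49 679
pad z 105.33 152
```

View pics/w10.png

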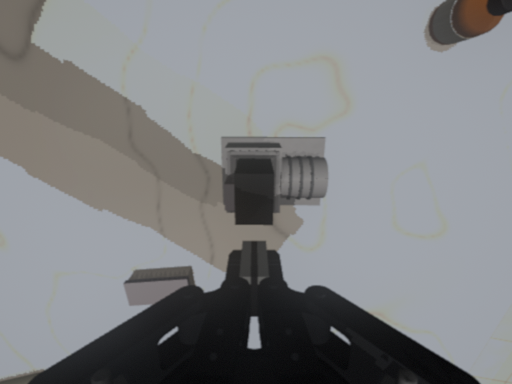

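View pics/s10.png

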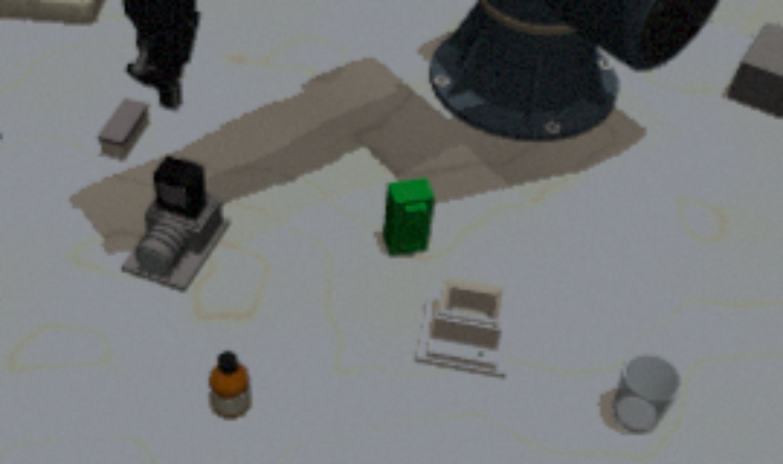

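The pack stays down at top z 112.5 (it was 116.8 before the snap) with the tab fully out at 46 mm. The other items look undisturbed. Handing in.

```bash
python3 -c "
from cell import robot
print(robot.job_done())"
```

```text
the job is handed in; nothing more can be done
None
```

The battery pack is now latched in the lamp's well, upright, with its tab on the −x side. I gripped it tab-in on the charger, lifted it out, lowered it into the lamp, let go, and pressed it down with closed fingers.

- **Snap:** my readings while pressing stayed under about 6.5 N. They dropped to 1.8 N as the hook sprang out.
- **Holding:** with the fingers withdrawn, the pack's top stayed at z ≈ 112.5 mm (116.8 mm before pressing). Pad to opposite face measured 46 mm, the tab's sprung-out size, and the wrist force was about zero.
- **Other items:** the stain bottle, beaker, slide box and green block looked unmoved in the last scene picture; I did not measure them.
- **Time:** about 16.4 s of the 48 s.
- **Disagreement:** the grip reading while holding the pack was 0.41 (about 35 mm if linear) against the 38.5 mm expected. I took this as the tab being fully in, and the free lift-out bore that out.

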